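# Wind the twine bobbin up off its spindle and slide it onto the landing shelf

### The job

Take the twine bobbin off the stand's upright spindle: wind the key clockwise, regripping as needed, until you feel its stop and the lift deck has carried the bobbin right up clear of the spindle. Then push the bobbin sideways across onto the landing shelf, between the rails, until it rests against the end fence; do not press it hard, tip it or drop it, and leave the bottles and the jar standing where they are.

Things in the scene. Friction and masses are not known exactly. Their poses are not given: they have to be found in the camera images.
- stand: fixed stand. Origin on the table under the spindle, z up. Base 130 x 400 mm, 12 thick. Along its y: key column at +145 mm, mast (50 wide, y 68 to 84, top 105 mm high), spindle at 0, white landing shelf from -64 to -216 (144 wide, top 108 mm above the table), with rails 12 mm high at x = +-64 (inner faces) from y = -80 on and an end fence 40 mm high, face at y = -206.
- spindle_tip (a point): centre of the steel spindle's top, 105 mm above the table; spindle 32 mm diameter, upright, fixed on the stand
- key_grip (a point): centre of the butterfly key's handle, on its upright axis, 103 mm above the table. Handle 64 mm long along x, 12 thick along y, 34 tall, flat faces; gearbox 62 mm square below, its top at 70 mm. Turns clockwise seen from above, 5.0 rad from start to hard stop, lifting 16 mm per rad; a spring opposes it (0.2 to 0.35 N m) and friction holds it.
- lift (a joint): height of the lift deck above its lowest place, m: 0 at the start, 0.080 at the key's stop. Deck: aluminium ring 118 mm across round the spindle, its top 30 mm above the table at 0, 110 mm at the stop (2 mm above the landing shelf, 5 mm above the spindle's tip)
- bobbin: loose bobbin of twine, about 0.3 kg, 60 mm tall, two card flanges 114 mm across and 5 mm thick at bottom and top, wound part 96 mm across, open core 40 mm across. Origin: centre of its underside; z up along its axis. It starts standing on the lift deck with the spindle through its core
- landing (a point): point on the landing shelf's top under the bobbin's centre when it rests against the end fence: y = -149 mm in the stand's frame, axes as the stand's
- oil_bottle: bystander: amber glass bottle with a brass cap, 62 mm across, 170 mm tall; origin centre of underside
- sauce_bottle: bystander: white plastic bottle with a green cap, 66 mm across, 160 mm tall; origin centre of underside
- relish_jar: bystander: glass jar with a steel lid, 72 mm across, 85 mm tall; origin centre of underside

How it is judged:
By the outcome, as a careful person would: the job done as asked, in the order asked, and still so for the second after the job is handed in, with the robot touching nothing.
It also fails if it takes over 72 s, if anything falls off the work surface, if the arm or the gripper's body presses on something with over 40 N, if the wrist force passes 120 N, or if a joint passes its speed limit or range.

### The arm

A 7-joint arm with a two-finger parallel gripper is mounted at the origin on the work surface. World frame = base frame: x ahead of the robot, y to its left, z up, the work surface at z = 0. Lengths are in m, angles in rad, forces in N, time in s.
With the tool pointing down it reaches from about 0.4 to 0.85 m from the base axis. Payload 4.5 kg.
Tool frame: the origin (TCP) lies between the finger pads; the fingertips stand r.tip_reach ahead of it and the grasp point (between the pads) lies 3 mm ahead of it (r.tip_reach is the distance from the TCP to the fingertips, in m); z points along the fingers, y is the line along which they close (so a half turn about z gives the same grasp; the last joint's range is limited). The gripper opens to 88 mm and grips with 3 to 60 N. Pads are 18 mm wide; open, the fingers measure 123 mm over their backs; the gripper's body (75 mm by 187 mm) begins 45 mm behind the grasp point.
Start: joints at [1.147, 0.689, -0.195, 1.565, 0.157, 0.902, -0.215], TCP at [0.276, -0.561, 0.261] pointing down, gripper open.
Joint ranges: [-3.01, 3.01], [-0.46, 2.08], [-1.47, 1.51], [0.13, 2.56], [-1, 4.14], [0.04, 2.09], [-2.66, 2.66]. Speed limits (rad/s): [2.57, 2.57, 3.14, 3.14, 3.14, 3.14, 3.14].

### API

Orientations are given as a unit quaternion [x, y, z, w].
In Python, from plant import r gives the robot as it stands.
- The arm moves only by the tool step_arm, never from a script. Its argument "motion" is a list of rows, each an object with "dp": the shift along the tool's x, y, z in mm, a list of three; "twist": the turn, a rotation vector about the tool's x, y, z in rad, a list of three; "hand": the opening, from -1 (shut) to 1 (fully open). In form: [{"dp": [dx, dy, dz], "twist": [rx, ry, rz], "hand": hand}, ...]. A call has 1 to 5 rows; each row is the pose to reach, as a shift and turn from the pose commanded when the call began, along the tool's axes at that moment; what a row does not reach only later rows make up. A row lasts 1/8 s, in which the tool goes at most 62.5 mm and 10.7 degrees, less where a joint would pass 70% of its speed; a pose out of reach is approached as far as the arm can. A call with a gripper value outside its range is refused whole. The fingers move at their own pace and stop on an object; "force" is the grip in N (left out, the last holds). Time passes only in rows, so rows that repeat a pose let the fingers close. It gives the time, the measured TCP pose, the force, the opening and the grip force at its end, in the units of the state.
- r.get_state(): the state, without advancing time (a new reading comes with each control period).
- r.snapshot(name): name is "scene" or "side" or "wrist"; returns a dict with "pixels" (400x640x3 uint8, red, green, blue), "depth" (400x640 float32, m along the optical axis (not along the pixel's ray), 0 where there is no reading), "fx", "fy", "cx", "cy" (pixels), "xyz" and "orientation" of the camera in the world; the wrist camera has in their place "mount" (4x4, takes a point from camera to tool coordinates, whose origin is the TCP and whose axes are the flange's). Camera axes: x right, y down, z forward; pixel columns grow to the right and rows downward; lengths in m; the calibration is good to about 2 mm. A picture is of the moment at which its call begins: read the wrist's pose just before it.
- r.finish_job(): hands the job in; it is judged then, once.
Trained networks look in the newest picture that a camera, given by its name, has taken for a name from the list of things; names that differ only in an ending like _2 or _b are one class to them, and where a whole thing is asked for, a point or a joint stands for the part that bears it (a point fixed in the world has none). Each returns a list of dicts, best first, with "score" (0 to 1); they miss things now and then, are a little off and sometimes report something else, mostly with a low value. They report only what shows in the picture. A call takes as long as a camera call.
- r.search_frame(camera, thing): "at" ([x, y, z] in m, in the coordinates of the camera as it stood for that picture, good to about 4 mm: the middle of the surface that is visible of it).
The state is a dict: "clock": time; "q": joint angles; "qd": joint speeds; "joint_torque": joint torques, N m; "tool_pos": TCP position; "eef_rot": TCP orientation; "contact_force": force on the tool from outside, world axes, zero at the start; "moment": the same for the moment, N m; "opening": opening from 0.0 (shut) to 1.0 (fully open); "finger_force": force on a finger pad.
Only numpy, scipy, OpenCV 4.12 (cv2) and the standard library are available. Lean on these libraries where they do the work, as an engineer would, in place of code of your own. Each camera call takes 0.05 s, during which the arm holds its last target. There are 200 camera calls.

## Working session

There is one attempt and no reset: what is moved stays moved. The work goes in short steps, Python scripts to look and compute and a tool call to move; the robot and the scene stay as the last step left them, time stands still between calls to the robot, and variables do not carry over. Pictures are saved under pics/ and viewed, at most 10 in all, crops included, and the job is handed in when it is done.

Besides the shell and the picture viewer there is one more tool, called after ">>>" as a command line: name --argument value ..., lists and objects as JSON in quotes. step_arm: Moves the arm, as the interface text tells. Its arguments: {"type":"object","properties":{"motion":{"type":"array"},"force":{"type":"number"}},"required":["motion"]}

```bash
ls; mkdir -p pics; cat > h.py <<'E'
from plant import r
import numpy as np, cv2
from scipy.spatial.transform import Rotation as R
def cam(name):
    s=r.get_state(); d=r.snapshot(name)
    if 'mount' in d:
        T=np.eye(4); T[:3,:3]=R.from_quat(s['eef_rot']).as_matrix(); T[:3,3]=s['tool_pos']; T=T@np.array(d['mount'])
    else:
        T=np.eye(4); o=np.array(d['orientation']); T[:3,:3]=R.from_quat(o).as_matrix() if o.size==4 else o; T[:3,3]=d['xyz']
    return d,T
def cloud(d,T):
    z=d['depth']; v,u=np.mgrid[:400,:640]
    P=np.stack([(u-d['cx'])*z/d['fx'],(v-d['cy'])*z/d['fy'],z],-1)@T[:3,:3].T+T[:3,3]
    P[z==0]=np.nan
    return P
def save(d,n): cv2.imwrite('pics/'+n+'.png',d['pixels'][:,:,::-1])
E
python3 - <<'E'
from h import *
print(r.get_state(), r.tip_reach)
ims=[]
for c in ['scene','side','wrist']:
    d,T=cam(c); ims.append(d['pixels']); print(c,T.round(3).tolist(),d['fx'])
    np.savez('/tmp/'+c,P=cloud(d,T),im=d['pixels'])
    for t in ['stand','spindle_tip','key_grip','lift','bobbin','landing','oil_bottle','sauce_bottle','relish_jar']:
        try:
            for x in r.search_frame(c,t)[:2]: print(' ',t,round(x['score'],2),(T[:3,:3]@x['at']+T[:3,3]).round(3))
        except Exception as e: print(t,e)
cv2.imwrite('pics/a.png',ims[0][:,:,::-1]);cv2.imwrite('pics/b.png',ims[1][:,:,::-1])
E
```

```text
pics
{'clock': 0.0, 'q': array([ 1.14674891,  0.69000159, -0.19451796,  1.56633607,  0.15729641,
        0.90249778, -0.21509745]), 'qd': array([ 7.22041580e-04, -2.09501158e-04, -1.79902871e-03,  8.87576675e-04,
        3.36184331e-04, -9.19551683e-05,  2.76116757e-03]), 'joint_torque': array([ 1.92205935e-04, -5.27559328e+01, -1.26730442e+00, -1.53426558e+01,
       -5.26957749e-02,  6.63872706e-03,  1.45995741e-04]), 'tool_pos': array([ 0.27596065, -0.56011745,  0.25990123]), 'eef_rot': array([ 9.73900933e-01,  2.26971621e-01, -2.71367317e-04, -8.84904408e-04]), 'contact_force': array([ 0.0006696 ,  0.18696955, -0.64923819]), 'moment': array([-2.76562199e-02, -5.65492089e-03,  3.64777127e-05]), 'finger_force': 0.0, 'opening': 0.9988276085014087} 0.022
scene [[0.684, 0.523, -0.508, 0.947], [0.729, -0.479, 0.488, -0.313], [0.012, -0.705, -0.709, 0.564], [0.0, 0.0, 0.0, 1.0]] 408.64383037671575
  stand 0.91 [ 0.578 -0.197  0.102]
  spindle_tip 0.74 [ 0.579 -0.2    0.106]
  key_grip 0.91 [0.497 0.062 0.105]
  lift 0.53 [ 0.583 -0.068  0.025]
  bobbin 0.84 [ 0.553 -0.08   0.091]
  landing 0.91 [ 0.578 -0.198  0.109]
  oil_bottle 0.89 [0.643 0.089 0.098]
  sauce_bottle 0.76 [ 0.676 -0.053  0.096]
  relish_jar 0.59 [ 0.731 -0.192  0.083]
side [[0.903, -0.236, 0.359, 0.358], [-0.43, -0.511, 0.745, -0.526], [0.008, -0.827, -0.563, 0.515], [0.0, 0.0, 0.0, 1.0]] 430.9255346080363
  stand 0.71 [ 0.532 -0.204  0.108]
  spindle_tip 0.95 [ 0.534 -0.204  0.105]
  lift 0.79 [ 0.486 -0.107  0.026]
  bobbin 0.89 [ 0.515 -0.095  0.087]
  landing 0.55 [ 0.531 -0.204  0.106]
  oil_bottle 0.8 [0.62  0.087 0.087]
  sauce_bottle 0.91 [ 0.648 -0.05   0.096]
  relish_jar 0.65 [ 0.712 -0.197  0.081]
  relish_jar 0.62 [0.618 0.085 0.088]
wrist [[0.442, -0.855, -0.27, 0.346], [-0.897, -0.422, -0.132, -0.526], [-0.001, 0.3, -0.954, 0.385], [0.0, 0.0, 0.0, 1.0]] 324.2862937792551
```

View pics/a.png

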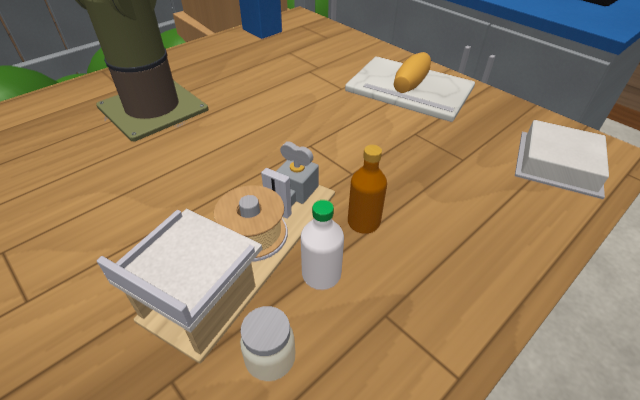

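View pics/b.png

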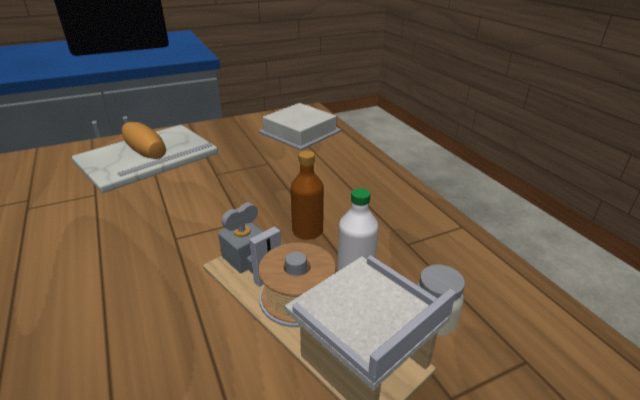

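The scene view shows the shelf at (180,265), the bobbin and spindle at (249,208), the key at (297,158), and the bottles and jar at (367,190), (322,245) and (268,343). The side view shows the key at (240,215), the spindle at (295,262) and the shelf at (365,310). Next I'll fit the geometry from both depth clouds.

```bash
cat > fit.py <<'E'
from h import *
from scipy.optimize import least_squares
def circ(P,r0=None):
    f=lambda p:np.hypot(P[:,0]-p[0],P[:,1]-p[1])-p[2]
    return least_squares(f,[*P.mean(0)[:2],.05],loss='soft_l1',f_scale=.002).x
if __name__=='__main__':
  for c in ['scene','side']:
    D=np.load('/tmp/'+c+'.npz'); P=D['P'].reshape(-1,3); C=D['im'].reshape(-1,3).astype(int)
    ok=~np.isnan(P[:,0]); P=P[ok];C=C[ok]
    print(c)
    roi=(P[:,0]>.4)&(P[:,0]<.8)&(P[:,1]>-.35)&(P[:,1]<.2)
    P=P[roi];C=C[roi]
    t=P[(P[:,2]<.008)]; print('table z',np.median(t[:,2]).round(4))
    near=lambda x,y,rad:np.hypot(P[:,0]-x,P[:,1]-y)<rad
    s=P[near(.555,-.2,.12)&(abs(P[:,2]-.108)<.004)]
    rc=cv2.minAreaRect((s[:,:2]*1000).astype(np.float32)); print('shelf',rc,np.median(s[:,2]))
    b=P[near(.535,-.06,.09)&(abs(P[:,2]-.090)<.004)]
    rc=cv2.minAreaRect((b[:,:2]*1000).astype(np.float32)); print('bobtop',rc,np.median(b[:,2]),cv2.minEnclosingCircle((b[:,:2]*1000).astype(np.float32)))
    b=P[near(.53,-.06,.04)&(abs(P[:,2]-.105)<.003)]
    print('spin',len(b),cv2.minEnclosingCircle((b[:,:2]*1000).astype(np.float32)),np.median(b[:,2]))
    k=P[near(.497,.062,.05)&(P[:,2]>.09)&(P[:,2]<.13)]
    print('key',cv2.minAreaRect((k[:,:2]*1000).astype(np.float32)),k[:,2].max(),k.mean(0))
    g=P[near(.497,.062,.06)&(abs(P[:,2]-.07)<.003)]
    print('gear',cv2.minAreaRect((g[:,:2]*1000).astype(np.float32)))
    for n,x,y,zz in [('oil',.635,.088,.07),('sauce',.66,-.05,.07),('jar',.72,-.19,.06)]:
        q=P[near(x,y,.06)&(P[:,2]>.04)&(P[:,2]<zz+.02)]; print(n,circ(q).round(4),P[near(x,y,.06)][:,2].max())
E
python3 fit.py
```

```text
scene
table z -0.0013
shelf ((565.4544677734375, -181.627685546875), (144.27488708496094, 208.31301879882812), 17.48517417907715) 0.10670231108810613
bobtop ((527.753662109375, -68.00468444824219), (112.44157409667969, 130.22793579101562), 33.34821701049805) 0.08849810352281279 ((529.1871948242188, -60.05577087402344), 71.50597381591797)
spin 198 ((532.2626953125, -75.2410659790039), 15.737275123596191) 0.10344078245986463
key ((489.11151123046875, 63.854698181152344), (64.78343963623047, 15.032258033752441), 17.905738830566406) 0.12010531632051674 [0.49265936 0.06122084 0.10674996]
gear ((494.974609375, 48.4892463684082), (59.1119384765625, 89.88786315917969), 18.010414123535156)
oil [0.6285 0.1059 0.0307] 0.16991346219148123
sauce [ 0.6604 -0.0332  0.0326] 0.16092090451487923
jar [ 0.7144 -0.1844  0.0335] 0.08640571047320306
side
table z -0.0004
shelf ((563.8726196289062, -182.8130645751953), (144.55731201171875, 211.2016143798828), 16.661941528320312) 0.10739427936082799
bobtop ((531.7824096679688, -67.00645446777344), (113.45134735107422, 129.63551330566406), 2.4561049938201904) 0.0894346615318165 ((526.7742309570312, -61.59302520751953), 71.7022705078125)
spin 240 ((530.6708984375, -77.1684341430664), 16.582782745361328) 0.10428662928744029
key ((488.36065673828125, 61.7691535949707), (63.89437484741211, 15.485711097717285), 17.86589241027832) 0.12048320205362023 [0.48691493 0.05775241 0.10728763]
gear ((487.8688659667969, 61.82402801513672), (61.961692810058594, 61.079078674316406), 18.87910270690918)
oil [0.6286 0.1045 0.0307] 0.17108621510313532
sauce [ 0.6604 -0.0343  0.0328] 0.1612848671534931
jar [ 0.7159 -0.187   0.0322] 0.08707613457550245
```

>>> step_arm --motion '[{"dp": [45, -45, 0], "twist": [0, 0, -0.18], "hand": 0.45}, {"dp": [90, -90, 0], "twist": [0, 0, -0.36], "hand": 0.45}, {"dp": [135, -135, 0], "twist": [0, 0, -0.54], "hand": 0.45}, {"dp": [180, -180, 0], "twist": [0, 0, -0.72], "hand": 0.45}, {"dp": [225, -225, 0], "twist": [0, 0, -0.9], "hand": 0.45}]' --force 50

```text
clock: 2.12
tool_pos: [0.3775, -0.2631, 0.2611]
eef_rot: [0.776, 0.63, 0.0, 0.001]
contact_force: [1.6, 0.3, 0.5]
opening: 0.723
finger_force: 0.0
```

```bash
cat > go.py <<'E'
# go.py sx sy z yawdeg(stand frame, of tool y): needed shift in tool axes from the current pose
import sys; from h import *
S=np.array([.5315,-.0762,0]); YAW=np.deg2rad(17.3); Rz=R.from_euler('z',YAW)
s=r.get_state(); A=R.from_quat(s['eef_rot']); M=A.as_matrix()
q=Rz.inv().apply(s['tool_pos']-S)*1000
ty=Rz.inv().apply(M[:,1])
print('t %.2f'%s['clock'],'stand mm',q.round(1),'tool-y yaw %.1f'%np.degrees(np.arctan2(ty[1],ty[0])),'q',s['q'].round(2),'F',(Rz.inv().apply(s['contact_force'])).round(1),'M',s['moment'].round(2),'open %.2f'%s['opening'],'ff %.1f'%s['finger_force'])
if len(sys.argv)>1:
    x,y,z,yaw=map(float,sys.argv[1:])
    p=Rz.apply(np.array([x,y,z])/1000)+S
    a=np.radians(yaw)+YAW; yv=np.array([np.cos(a),np.sin(a),0]); zv=np.array([0,0,-1.]); xv=np.cross(yv,zv)
    G=R.from_matrix(np.c_[xv,yv,zv])
    print('dp',(M.T@(p-s['tool_pos'])*1000).round(1),'twist',(A.inv()*G).as_rotvec().round(3))
E
python3 go.py 0 145 170 90
```

```text
t 2.12 stand mm [-202.6 -132.6  261.1] tool-y yaw -29.2 q [ 0.8   0.5  -0.44  2.04  0.34  0.67 -0.07] F [ 1.6 -0.2  0.5] M [-0.06 -0.11 -0.02] open 0.72 ff 0.0
dp [341.2  41.4  91. ] twist [ 0.00e+00  2.00e-03 -2.08e+00]
```

>>> step_arm --motion '[{"dp": [60, 8, 0], "twist": [0, 0, -0.18], "hand": 0.45}, {"dp": [120, 16, 0], "twist": [0, 0, -0.36], "hand": 0.45}, {"dp": [180, 24, 0], "twist": [0, 0, -0.54], "hand": 0.45}, {"dp": [240, 32, 0], "twist": [0, 0, -0.72], "hand": 0.45}, {"dp": [300, 38, 0], "twist": [0, 0, -0.9], "hand": 0.45}]'

```text
clock: 2.75
tool_pos: [0.4782, 0.0221, 0.261]
eef_rot: [0.425, 0.905, 0.0, 0.001]
contact_force: [0.6, -0.3, -0.2]
opening: 0.729
finger_force: 0.0
```

```bash
python3 go.py 0 145 170 90
```

```text
t 2.75 stand mm [-21.7 109.7 261. ] tool-y yaw 22.4 q [ 0.29  0.57 -0.67  1.98  0.5   0.77  0.01] F [ 0.5 -0.5 -0.2] M [-0.01 -0.15  0.03] open 0.73 ff 0.0
dp [24.5 33.4 91. ] twist [-0.00e+00  1.00e-03 -1.18e+00]
```

>>> step_arm --motion '[{"dp": [8, 10, 0], "twist": [0, 0, -0.18], "hand": -0.1}, {"dp": [16, 20, 0], "twist": [0, 0, -0.36], "hand": -0.1}, {"dp": [24.5, 33.4, 0], "twist": [0, 0, -0.54], "hand": -0.1}, {"dp": [24.5, 33.4, 25], "twist": [0, 0, -0.72], "hand": -0.1}, {"dp": [24.5, 33.4, 50], "twist": [0, 0, -0.9], "hand": -0.1}]'

```text
clock: 3.38
tool_pos: [0.4882, 0.0607, 0.2104]
eef_rot: [-0.011, 1.0, -0.0, 0.001]
contact_force: [-0.1, 0.8, -0.4]
opening: 0.453
finger_force: 0.0
```

>>> step_arm --motion '[{"dp": [0, 0, 0], "twist": [0, 0, -0.14], "hand": -0.1}, {"dp": [0, 0, 0], "twist": [0, 0, -0.28], "hand": -0.1}, {"dp": [0, 0, 0], "twist": [0, 0, -0.28], "hand": -0.1}, {"dp": [0, 0, 0], "twist": [0, 0, -0.28], "hand": -0.1}]'

```text
clock: 3.88
tool_pos: [0.4878, 0.0604, 0.2108]
eef_rot: [-0.146, 0.989, -0.0, 0.0]
contact_force: [0.7, -0.1, 0.6]
opening: 0.453
finger_force: 0.0
```

```bash
python3 go.py 0 145 111 90; python3 - <<'E'
from h import *
d,T=cam('wrist'); save(d,'w1'); P=cloud(d,T).reshape(-1,3)
k=P[(np.hypot(P[:,0]-.4885,P[:,1]-.0625)<.05)&(P[:,2]>.105)&(P[:,2]<.125)]
print(len(k),cv2.minAreaRect((k[:,:2]*1000).astype(np.float32)) if len(k) else '',k[:,2].max(),k.mean(0))
E
```

```text
t 3.88 stand mm [ -1.1 143.5 210.8] tool-y yaw 89.5 q [ 0.33  0.74 -0.92  1.99  0.82  0.83  0.8 ] F [ 0.6 -0.3  0.6] M [ 0.06 -0.12  0.05] open 0.45 ff 0.0
dp [-1.1  1.6 99.8] twist [-0.     0.    -0.008]
1392 ((487.804443359375, 62.93315124511719), (63.256256103515625, 11.828065872192383), 17.14828109741211) 0.1219996536677494 [0.48374908 0.06167109 0.117637  ]
```

View pics/w1.png

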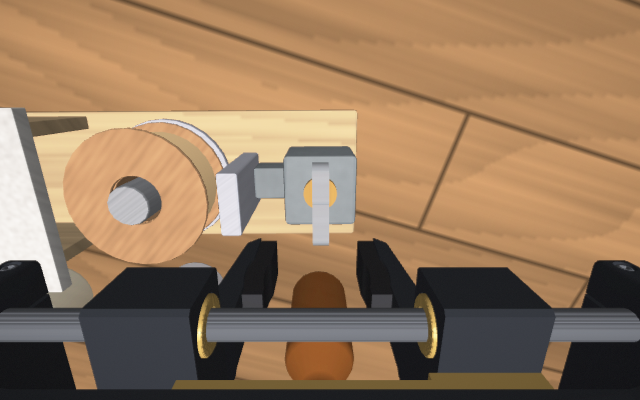

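The wrist view shows the key handle at (320,200), between the open fingers' planes, and the bobbin on its spindle at (135,200). Its fitted centre of (0.488, 0.063) agrees with the other cameras, so I'll go down onto it.

>>> step_arm --motion '[{"dp": [-1, 1.5, 35], "twist": [0, 0, 0], "hand": -0.1}, {"dp": [-1, 1.5, 70], "twist": [0, 0, 0], "hand": -0.1}, {"dp": [-1, 1.5, 99], "twist": [0, 0, 0], "hand": -0.1}, {"dp": [-1, 1.5, 99], "twist": [0, 0, 0], "hand": -0.1}]'

```text
clock: 4.42
tool_pos: [0.4872, 0.0619, 0.1105]
eef_rot: [-0.147, 0.989, -0.0, -0.002]
contact_force: [0.5, -0.2, -1.1]
opening: 0.453
finger_force: 0.0
```

>>> step_arm --motion '[{"dp": [0, 0, 0], "twist": [0, 0, 0], "hand": -1}, {"dp": [0, 0, 0], "twist": [0, 0, 0], "hand": -1}, {"dp": [0, 0, 0], "twist": [0, 0, 0], "hand": -1}, {"dp": [0, 0, 0], "twist": [0, 0, 0], "hand": -1}]' --force 50

```text
clock: 4.92
tool_pos: [0.4884, 0.0634, 0.1126]
eef_rot: [-0.148, 0.989, 0.001, 0.001]
contact_force: [-1.5, 2.3, 6.4]
opening: 0.133
finger_force: 50.0
```

```bash
python3 go.py 0 145 111 90
```

```text
t 4.92 stand mm [  0.4 146.  112.6] tool-y yaw 89.7 q [ 0.23  0.88 -0.76  2.06  1.06  0.65  0.59] F [-0.8  2.6  6.4] M [0.47 0.19 0.08] open 0.13 ff 50.0
dp [ 0.4 -1.   1.6] twist [ 0.001  0.002 -0.005]
```

>>> step_arm --motion '[{"dp": [0, 0, 0], "twist": [0, 0, 0.13], "hand": -1}, {"dp": [0, 0, 0], "twist": [0, 0, 0.26], "hand": -1}, {"dp": [0, 0, 0], "twist": [0, 0, 0.39], "hand": -1}, {"dp": [0, 0, 0], "twist": [0, 0, 0.52], "hand": -1}, {"dp": [0, 0, 0], "twist": [0, 0, 0.65], "hand": -1}]'

```text
clock: 5.55
tool_pos: [0.4885, 0.0632, 0.1126]
eef_rot: [0.177, 0.984, 0.001, 0.001]
contact_force: [-1.1, 1.9, 5.8]
opening: 0.135
finger_force: 50.1
```

```bash
cat > lift.py <<'E'
from h import *
d,T=cam('side'); 
for n in('lift','bobbin'):
    for x in r.search_frame('side',n)[:1]: print(n,x['score'],(T[:3,:3]@x['at']+T[:3,3]).round(3))
P=cloud(d,T).reshape(-1,3); k=P[(np.hypot(P[:,0]-.5315,P[:,1]+.0762)<.05)&(np.hypot(P[:,0]-.5315,P[:,1]+.0762)>.025)&(P[:,2]>.03)&(P[:,2]<.19)]
h=np.histogram(k[:,2],np.arange(.03,.19,.002)); i=h[0].argmax(); print('bobbin top z',h[1][i],h[0][i])
E
python3 go.py; python3 lift.py
```

```text
t 5.55 stand mm [  0.4 145.9 112.6] tool-y yaw 52.3 q [ 0.14  0.84 -0.61  2.07  0.97  0.54  0.03] F [-0.5  2.2  5.8] M [0.37 0.13 0.28] open 0.14 ff 50.1
lift 0.66 [ 0.486 -0.105  0.036]
bobbin 0.92 [ 0.515 -0.096  0.102]
bobbin top z 0.09800000000000006 1088
```

>>> step_arm --motion '[{"dp": [0, 0, 0], "twist": [0, 0, 0.15], "hand": -1}, {"dp": [0, 0, 0], "twist": [0, 0, 0.3], "hand": -1}, {"dp": [0, 0, 0], "twist": [0, 0, 0.45], "hand": -1}, {"dp": [0, 0, 0], "twist": [0, 0, 0.6], "hand": -1}, {"dp": [0, 0, 0], "twist": [0, 0, 0.75], "hand": -1}]'

```text
clock: 6.32
tool_pos: [0.4884, 0.0631, 0.1126]
eef_rot: [0.525, 0.851, 0.001, 0.0]
contact_force: [-1.1, 2.9, 7.2]
opening: 0.132
finger_force: 50.1
```

>>> step_arm --motion '[{"dp": [0, 0, 0], "twist": [0, 0, 0.15], "hand": -1}, {"dp": [0, 0, 0], "twist": [0, 0, 0.3], "hand": -1}, {"dp": [0, 0, 0], "twist": [0, 0, 0.45], "hand": -1}, {"dp": [0, 0, 0], "twist": [0, 0, 0.6], "hand": -1}, {"dp": [0, 0, 0], "twist": [0, 0, 0.75], "hand": -1}]'

```text
clock: 6.95
tool_pos: [0.4883, 0.0631, 0.1126]
eef_rot: [0.8, 0.6, 0.001, 0.0]
contact_force: [-1.7, 2.1, 9.0]
opening: 0.132
finger_force: 50.1
```

```bash
python3 go.py; python3 lift.py
```

```text
t 6.95 stand mm [  0.2 145.8 112.6] tool-y yaw -33.6 q [-0.08  0.78 -0.23  2.08  0.52  0.33 -1.03] F [-1.   2.5  9. ] M [0.34 0.35 0.26] open 0.13 ff 50.1
lift 0.64 [ 0.484 -0.102  0.062]
bobbin 0.69 [ 0.521 -0.097  0.122]
bobbin top z 0.12200000000000008 1161
```

>>> step_arm --motion '[{"dp": [0, 0, 0], "twist": [0, 0, 0.15], "hand": -1}, {"dp": [0, 0, 0], "twist": [0, 0, 0.3], "hand": -1}, {"dp": [0, 0, 0], "twist": [0, 0, 0.45], "hand": -1}]'

```text
clock: 7.48
tool_pos: [0.4883, 0.0631, 0.1126]
eef_rot: [0.914, 0.406, 0.001, -0.0]
contact_force: [-1.1, 2.2, 8.6]
opening: 0.131
finger_force: 50.1
```

```bash
python3 go.py
```

```text
t 7.47 stand mm [  0.2 145.9 112.6] tool-y yaw -59.4 q [-0.14  0.78 -0.14  2.08  0.33  0.3  -1.29] F [-0.4  2.4  8.6] M [0.33 0.45 0.25] open 0.13 ff 50.1
```

>>> step_arm --motion '[{"dp": [0, 0, 0], "twist": [0, 0, 0.15], "hand": -1}, {"dp": [0, 0, 0], "twist": [0, 0, 0.3], "hand": -1}, {"dp": [0, 0, 0], "twist": [0, 0, 0.45], "hand": -1}]'

```text
clock: 7.85
tool_pos: [0.4882, 0.0632, 0.1126]
eef_rot: [0.981, 0.192, 0.0, -0.0]
contact_force: [-2.2, 2.4, 9.3]
opening: 0.134
finger_force: 50.1
```

```bash
python3 go.py; python3 lift.py
```

```text
t 7.85 stand mm [1.000e-01 1.460e+02 1.126e+02] tool-y yaw -85.2 q [-0.19  0.78 -0.06  2.08  0.14  0.28 -1.54] F [-1.4  2.9  9.3] M [0.37 0.37 0.32] open 0.13 ff 50.1
lift 0.47 [ 0.484 -0.105  0.075]
bobbin 0.75 [ 0.523 -0.103  0.139]
bobbin top z 0.1380000000000001 1086
```

>>> step_arm --motion '[{"dp": [0, 0, 0], "twist": [0, 0, 0.15], "hand": -1}, {"dp": [0, 0, 0], "twist": [0, 0, 0.3], "hand": -1}, {"dp": [0, 0, 0], "twist": [0, 0, 0.45], "hand": -1}]'

```text
clock: 8.38
tool_pos: [0.4882, 0.0632, 0.1126]
eef_rot: [0.999, -0.032, 0.0, -0.001]
contact_force: [-2.7, 1.4, 9.8]
opening: 0.128
finger_force: 50.1
```

```bash
python3 go.py
```

```text
t 8.38 stand mm [1.000e-01 1.460e+02 1.126e+02] tool-y yaw -111.0 q [-0.24  0.78  0.02  2.09 -0.07  0.28 -1.79] F [-2.2  2.1  9.8] M [0.43 0.42 0.28] open 0.13 ff 50.1
```

>>> step_arm --motion '[{"dp": [0, 0, 0], "twist": [0, 0, 0.15], "hand": -1}, {"dp": [0, 0, 0], "twist": [0, 0, 0.3], "hand": -1}, {"dp": [0, 0, 0], "twist": [0, 0, 0.45], "hand": -1}]'

```text
clock: 8.75
tool_pos: [0.4882, 0.0633, 0.1126]
eef_rot: [0.967, -0.254, -0.0, -0.001]
contact_force: [-1.5, 1.9, 8.3]
opening: 0.132
finger_force: 50.1
```

```bash
python3 go.py; python3 lift.py
```

```text
t 8.75 stand mm [1.000e-01 1.461e+02 1.126e+02] tool-y yaw -136.7 q [-0.28  0.78  0.1   2.09 -0.27  0.28 -2.03] F [-0.9  2.3  8.3] M [0.49 0.35 0.26] open 0.13 ff 50.1
lift 0.79 [ 0.49  -0.112  0.088]
bobbin 0.89 [ 0.527 -0.103  0.151]
bobbin top z 0.1520000000000001 1434
```

>>> step_arm --motion '[{"dp": [0, 0, 0], "twist": [0, 0, 0], "hand": -0.3}, {"dp": [0, 0, 0], "twist": [0, 0, 0], "hand": -0.3}, {"dp": [0, 0, -20], "twist": [0, 0, 0], "hand": -0.3}, {"dp": [0, 0, -45], "twist": [0, 0, 0], "hand": -0.3}, {"dp": [0, 0, -55], "twist": [0, 0, -0.1], "hand": -0.3}]'

```text
clock: 9.52
tool_pos: [0.4885, 0.062, 0.1676]
eef_rot: [0.979, -0.203, 0.001, 0.0]
contact_force: [-0.2, 0.1, -0.5]
opening: 0.353
finger_force: 0.0
```

>>> step_arm --motion '[{"dp": [0, 0, 0], "twist": [0, 0, -0.18], "hand": -0.3}, {"dp": [0, 0, 0], "twist": [0, 0, -0.36], "hand": -0.3}, {"dp": [0, 0, 0], "twist": [0, 0, -0.54], "hand": -0.3}, {"dp": [0, 0, 0], "twist": [0, 0, -0.72], "hand": -0.3}, {"dp": [0, 0, 0], "twist": [0, 0, -0.9], "hand": -0.3}]'

```text
clock: 10.15
tool_pos: [0.488, 0.0619, 0.1665]
eef_rot: [0.97, 0.244, -0.0, 0.0]
contact_force: [0.5, -0.6, -0.8]
opening: 0.354
finger_force: 0.0
```

```bash
python3 go.py 0 145 111 43.3; python3 lift.py
```

```text
t 10.15 stand mm [ -0.5 144.8 166.5] tool-y yaw -79.0 q [-0.16  0.67 -0.09  2.05  0.14  0.42 -1.44] F [ 0.4 -0.7 -0.8] M [ 0.01  0.01 -0.02] open 0.35 ff 0.0
dp [ 0.6 -0.1 55.5] twist [-1.000e-03  1.000e-03 -2.135e+00]
lift 0.76 [ 0.49  -0.113  0.09 ]
bobbin 0.65 [ 0.524 -0.102  0.151]
bobbin top z 0.1520000000000001 1586
```

Friction is holding the lift. I'll keep turning the hand back.

>>> step_arm --motion '[{"dp": [0, 0, 0], "twist": [0, 0, -0.18], "hand": -0.3}, {"dp": [0, 0, 0], "twist": [0, 0, -0.36], "hand": -0.3}, {"dp": [0, 0, 0], "twist": [0, 0, -0.54], "hand": -0.3}, {"dp": [0, 0, 0], "twist": [0, 0, -0.72], "hand": -0.3}, {"dp": [0, 0, 0], "twist": [0, 0, -0.9], "hand": -0.3}]'

```text
clock: 10.92
tool_pos: [0.488, 0.0621, 0.1665]
eef_rot: [0.768, 0.64, -0.0, 0.0]
contact_force: [-0.2, 0.4, -0.1]
opening: 0.352
finger_force: 0.0
```

>>> step_arm --motion '[{"dp": [0, 0, 0], "twist": [0, 0, -0.18], "hand": -0.3}, {"dp": [0, 0, 0], "twist": [0, 0, -0.36], "hand": -0.3}, {"dp": [0, 0, 0], "twist": [0, 0, -0.54], "hand": -0.3}, {"dp": [0, 0, 0], "twist": [0, 0, -0.72], "hand": -0.3}, {"dp": [0, 0, 0], "twist": [0, 0, -0.9], "hand": -0.3}]'

```text
clock: 11.55
tool_pos: [0.4879, 0.062, 0.1665]
eef_rot: [0.413, 0.911, -0.001, -0.0]
contact_force: [-0.0, -0.0, -0.3]
opening: 0.347
finger_force: 0.0
```

```bash
python3 go.py 0 145 111 43.3; python3 - <<'E'
from h import *
d,T=cam('wrist'); P=cloud(d,T).reshape(-1,3)
k=P[(np.hypot(P[:,0]-.4885,P[:,1]-.0625)<.05)&(P[:,2]>.105)&(P[:,2]<.125)]
print(len(k),cv2.minAreaRect((k[:,:2]*1000).astype(np.float32)) if len(k) else '')
E
```

```text
t 11.55 stand mm [ -0.5 144.9 166.5] tool-y yaw 23.9 q [ 0.14  0.73 -0.59  2.04  0.73  0.59 -0.24] F [-0.  -0.  -0.3] M [-0.01 -0.2   0.03] open 0.35 ff 0.0
dp [-0.1  0.6 55.5] twist [-0.001 -0.    -0.338]
2256 ((487.5773620605469, 63.72269821166992), (12.289359092712402, 62.3780632019043), 60.53314971923828)
```

>>> step_arm --motion '[{"dp": [0, 0.6, 0], "twist": [0, 0, -0.17], "hand": -0.3}, {"dp": [0, 1, 0], "twist": [0, 0, -0.338], "hand": -0.3}, {"dp": [0, 1, 15], "twist": [0, 0, -0.338], "hand": -0.3}, {"dp": [0, 1, 40], "twist": [0, 0, -0.338], "hand": -0.3}, {"dp": [0, 1, 54], "twist": [0, 0, -0.338], "hand": -0.3}]'

```text
clock: 12.22
tool_pos: [0.4881, 0.0625, 0.111]
eef_rot: [0.257, 0.966, -0.001, -0.001]
contact_force: [-0.5, 0.9, -0.0]
opening: 0.35
finger_force: 0.0
```

>>> step_arm --motion '[{"dp": [0, 0, 0], "twist": [0, 0, 0], "hand": -0.3}, {"dp": [0, 0, 0], "twist": [0, 0, 0], "hand": -1}, {"dp": [0, 0, 0], "twist": [0, 0, 0], "hand": -1}, {"dp": [0, 0, 0], "twist": [0, 0, 0], "hand": -1}]'

```text
clock: 12.72
tool_pos: [0.4892, 0.0629, 0.1133]
eef_rot: [0.255, 0.967, 0.0, 0.001]
contact_force: [-0.7, -0.4, 2.9]
opening: 0.131
finger_force: 50.0
```

```bash
python3 go.py
```

```text
t 12.72 stand mm [  1.  145.4 113.3] tool-y yaw 43.1 q [ 0.13  0.83 -0.58  2.07  0.93  0.53 -0.1 ] F [-0.8 -0.2  2.9] M [-0.03 -0.03 -0.01] open 0.13 ff 50.0
```

>>> step_arm --motion '[{"dp": [0, 0, 0], "twist": [0, 0, 0.16], "hand": -1}, {"dp": [0, 0, 0], "twist": [0, 0, 0.32], "hand": -1}, {"dp": [0, 0, 0], "twist": [0, 0, 0.48], "hand": -1}, {"dp": [0, 0, 0], "twist": [0, 0, 0.64], "hand": -1}, {"dp": [0, 0, 0], "twist": [0, 0, 0.8], "hand": -1}]'

```text
clock: 13.35
tool_pos: [0.4886, 0.0624, 0.1133]
eef_rot: [0.613, 0.79, -0.0, 0.0]
contact_force: [-1.2, -1.3, 3.6]
opening: 0.133
finger_force: 50.1
```

>>> step_arm --motion '[{"dp": [0, 0, 0], "twist": [0, 0, 0.06], "hand": -1}, {"dp": [0, 0, 0], "twist": [0, 0, 0.12], "hand": -1}, {"dp": [0, 0, 0], "twist": [0, 0, 0.18], "hand": -1}, {"dp": [0, 0, 0], "twist": [0, 0, 0.18], "hand": -1}]'

```text
clock: 13.85
tool_pos: [0.4885, 0.0623, 0.1133]
eef_rot: [0.68, 0.733, -0.001, 0.0]
contact_force: [-2.1, -1.0, 6.2]
opening: 0.131
finger_force: 50.0
```

```bash
python3 go.py; python3 lift.py
```

```text
t 13.85 stand mm [1.000e-01 1.451e+02 1.133e+02] tool-y yaw -13.0 q [-0.02  0.79 -0.33  2.07  0.66  0.38 -0.81] F [-2.3 -0.4  6.2] M [-0.37  0.32  0.15] open 0.13 ff 50.0
lift 0.6 [ 0.504 -0.124  0.103]
bobbin 0.65 [ 0.525 -0.108  0.169]
bobbin top z 0.16800000000000012 1302
```

>>> step_arm --motion '[{"dp": [0, 0, 0], "twist": [0, 0, 0.04], "hand": -1}, {"dp": [0, 0, 0], "twist": [0, 0, 0.08], "hand": -1}, {"dp": [0, 0, 0], "twist": [0, 0, 0.08], "hand": -1}, {"dp": [0, 0, 0], "twist": [0, 0, 0.08], "hand": -1}]'

```text
clock: 14.5
tool_pos: [0.4884, 0.0624, 0.1133]
eef_rot: [0.708, 0.706, -0.001, 0.0]
contact_force: [-1.7, -1.5, 7.1]
opening: 0.131
finger_force: 50.1
```

```bash
python3 go.py
```

```text
t 14.50 stand mm [1.000e-01 1.451e+02 1.133e+02] tool-y yaw -17.5 q [-0.03  0.79 -0.31  2.07  0.63  0.37 -0.86] F [-2.  -0.9  7.1] M [-0.37  0.36  0.35] open 0.13 ff 50.1
```

>>> step_arm --motion '[{"dp": [0, 0, 0], "twist": [0, 0, 0.03], "hand": -1}, {"dp": [0, 0, 0], "twist": [0, 0, 0.05], "hand": -1}, {"dp": [0, 0, 0], "twist": [0, 0, 0.05], "hand": -1}]'

```text
clock: 14.88
tool_pos: [0.4884, 0.0624, 0.1133]
eef_rot: [0.725, 0.689, -0.001, 0.0]
contact_force: [-2.3, -2.9, 6.0]
opening: 0.133
finger_force: 51.7
```

```bash
python3 go.py;python3 lift.py
```

```text
t 14.88 stand mm [1.000e-01 1.451e+02 1.133e+02] tool-y yaw -20.2 q [-0.04  0.79 -0.29  2.08  0.62  0.37 -0.89] F [-3.  -2.1  6. ] M [-0.47  0.28  0.98] open 0.13 ff 51.7
lift 0.8 [ 0.501 -0.124  0.103]
bobbin 0.66 [ 0.525 -0.106  0.169]
bobbin top z 0.16800000000000012 1519
```

The wrist moment jumped from 0.35 to 0.98 N m with no further lift, so that's the key's stop. I'll ease off the wind-up and release.

>>> step_arm --motion '[{"dp": [0, 0, 0], "twist": [0, 0, -0.03], "hand": -1}, {"dp": [0, 0, 0], "twist": [0, 0, -0.03], "hand": -0.3}, {"dp": [0, 0, 0], "twist": [0, 0, -0.03], "hand": -0.3}, {"dp": [0, 0, -20], "twist": [0, 0, -0.03], "hand": -0.3}, {"dp": [0, 0, -50], "twist": [0, 0, -0.03], "hand": -0.3}]'

```text
clock: 15.65
tool_pos: [0.4885, 0.063, 0.1626]
eef_rot: [0.716, 0.698, -0.001, -0.001]
contact_force: [-0.1, 0.4, -0.3]
opening: 0.349
finger_force: 0.0
```

>>> step_arm --motion '[{"dp": [0, 0, -40], "twist": [0, 0, 0], "hand": -0.3}, {"dp": [0, 0, -40], "twist": [0, 0, 0], "hand": -0.3}]'

```text
clock: 15.9
tool_pos: [0.4907, 0.0636, 0.2049]
eef_rot: [0.716, 0.698, 0.003, 0.001]
contact_force: [0.4, -0.0, -0.5]
opening: 0.35
finger_force: 0.0
```

```bash
python3 go.py 0 100 200 0; python3 lift.py; python3 - <<'E'
from h import *
for c in('scene','side'):
    d,T=cam(c); P=cloud(d,T).reshape(-1,3)
    a=np.hypot(P[:,0]-.5315,P[:,1]+.0762)
    k=P[(a<.075)&(abs(P[:,2]-.1695)<.004)]
    print(c,len(k),cv2.minEnclosingCircle((k[:,:2]*1000).astype(np.float32)),np.median(k[:,2]))
    if c=='side': save(d,'s2')
d,T=cam('wrist');P=cloud(d,T).reshape(-1,3)
a=np.hypot(P[:,0]-.5315,P[:,1]+.0762)
k=P[(a<.075)&(abs(P[:,2]-.1695)<.004)]
print('wrist',len(k),cv2.minEnclosingCircle((k[:,:2]*1000).astype(np.float32)) if len(k) else '')
k=P[(np.hypot(P[:,0]-.4885,P[:,1]-.0625)<.05)&(P[:,2]>.105)&(P[:,2]<.125)]
print(len(k),cv2.minAreaRect((k[:,:2]*1000).astype(np.float32)) if len(k) else '')
E
```

```text
t 15.90 stand mm [  2.6 145.6 204.9] tool-y yaw -18.8 q [ 0.07  0.64 -0.47  2.01  0.49  0.6  -0.75] F [ 0.4 -0.2 -0.5] M [-0.02 -0.08  0.03] open 0.35 ff 0.0
dp [-44.   12.2   4.9] twist [ 0.006 -0.001 -0.328]
lift 0.78 [ 0.504 -0.127  0.107]
bobbin 0.58 [ 0.527 -0.106  0.165]
bobbin top z 0.16800000000000012 1500
scene 2721 ((532.8876342773438, -76.26383209228516), 57.33219909667969) 0.16836040352652565
side 2961 ((532.851318359375, -78.06311798095703), 57.67930221557617) 0.1693422428892531
wrist 392 ((514.1393432617188, -25.562942504882812), 14.28646469116211)
1503 ((488.3096008300781, 64.17066192626953), (12.002375602722168, 62.58906173706055), 0.6655264496803284)
```

View pics/s2.png

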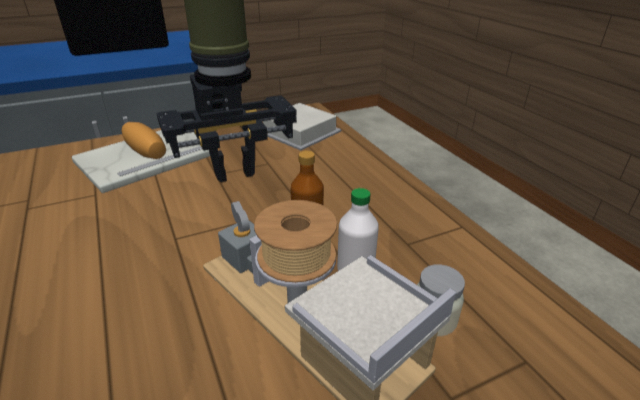

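The side view shows the bobbin fully lifted: its top is at (295,222), the spindle is below the deck, and the key at (240,215) has turned and is holding. The depth readings put its top at z = 0.169, centred at stand (1,-1) mm. Next I'll place the two fingers behind the bobbin.

```bash
python3 go.py 0.5 92 137 0
```

```text
t 16.20 stand mm [1.000e-01 1.455e+02 2.017e+02] tool-y yaw -18.7 q [ 0.07  0.64 -0.46  2.01  0.49  0.6  -0.75] F [-0.3  0.  -0.6] M [-0.03 -0.06  0.07] open 0.35 ff 0.0
dp [-50.5  17.7  64.7] twist [-0.002  0.    -0.327]
```

>>> step_arm --motion '[{"dp": [-25, 9, 0], "twist": [0, 0, -0.16], "hand": -0.1}, {"dp": [-50.5, 17.7, 0], "twist": [0, 0, -0.327], "hand": -0.1}, {"dp": [-50.5, 17.7, 25], "twist": [0, 0, -0.327], "hand": -0.1}, {"dp": [-50.5, 17.7, 50], "twist": [0, 0, -0.327], "hand": -0.1}, {"dp": [-50.5, 17.7, 64.5], "twist": [0, 0, -0.327], "hand": -0.1}]'

```text
clock: 16.82
tool_pos: [0.5045, 0.0119, 0.1365]
eef_rot: [0.593, 0.805, -0.001, -0.001]
contact_force: [-0.0, 0.1, 0.2]
opening: 0.453
finger_force: 0.0
```

>>> step_arm --motion '[{"dp": [0, 0, 0], "twist": [0, 0, 0], "hand": -0.1}, {"dp": [0, 0, 0], "twist": [0, 0, 0], "hand": -0.1}]'

```text
clock: 17.08
tool_pos: [0.5057, 0.0123, 0.1386]
eef_rot: [0.593, 0.806, 0.0, 0.0]
contact_force: [0.6, 0.5, -0.0]
opening: 0.447
finger_force: 0.0
```

```bash
python3 go.py 0.5 64 137 0; python3 - <<'E'
from h import *
d,T=cam('side'); save(d,'s3')
E
```

```text
t 17.07 stand mm [  1.7  92.2 138.6] tool-y yaw 0.0 q [ 0.17  0.77 -0.47  2.02  0.7   0.51 -0.51] F [ 0.7  0.3 -0. ] M [-0.   -0.11 -0.  ] open 0.45 ff 0.0
dp [-28.2  -1.2   1.6] twist [0.001 0.    0.   ]
```

View pics/s3.png

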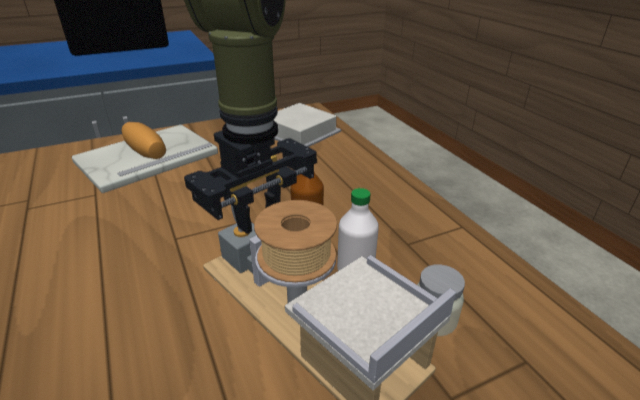

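The side view shows the gripper at (245,200), behind the bobbin at (295,240) and clear of the bottles. Now I'll push slowly.

>>> step_arm --motion '[{"dp": [-10, -1.2, 1.5], "twist": [0, 0, 0], "hand": -0.1}, {"dp": [-18, -1.2, 1.5], "twist": [0, 0, 0], "hand": -0.1}, {"dp": [-24, -1.2, 1.5], "twist": [0, 0, 0], "hand": -0.1}, {"dp": [-29, -1.2, 1.5], "twist": [0, 0, 0], "hand": -0.1}, {"dp": [-34, -1.2, 1.5], "twist": [0, 0, 0], "hand": -0.1}]'

```text
clock: 17.75
tool_pos: [0.5145, -0.0207, 0.1368]
eef_rot: [0.593, 0.806, 0.0, -0.0]
contact_force: [-0.5, 2.0, -0.3]
opening: 0.454
finger_force: 0.7
```

>>> step_arm --motion '[{"dp": [-5, 0, 0], "twist": [0, 0, 0], "hand": -0.1}, {"dp": [-10, 0, 0], "twist": [0, 0, 0], "hand": -0.1}, {"dp": [-15, 0, 0], "twist": [0, 0, 0], "hand": -0.1}, {"dp": [-20, 0, 0], "twist": [0, 0, 0], "hand": -0.1}, {"dp": [-25, 0, 0], "twist": [0, 0, 0], "hand": -0.1}]'

```text
clock: 18.38
tool_pos: [0.5218, -0.045, 0.1367]
eef_rot: [0.593, 0.805, -0.0, 0.0]
contact_force: [-0.2, 1.9, 0.5]
opening: 0.455
finger_force: 0.7
```

```bash
cat > bob.py <<'E'
from h import *
S=np.array([.5315,-.0762,0]); Rz=R.from_euler('z',np.deg2rad(17.3))
for c in('scene','side'):
    d,T=cam(c); P=Rz.inv().apply(cloud(d,T).reshape(-1,3)-S)*1000
    # card-coloured top flange
    C=d['pixels'].reshape(-1,3).astype(int); b=(C[:,0]-C[:,2]>35)
    k=P[b&(abs(P[:,0])<75)&(P[:,1]<75)&(P[:,1]>-212)&(abs(P[:,2]-168)<5)]
    (m,rad)=cv2.minEnclosingCircle(k[:,:2].astype(np.float32))
    A=np.c_[k[:,:2]-k[:,:2].mean(0),np.ones(len(k))]; pl=np.linalg.lstsq(A,k[:,2],rcond=None)[0]
    print(c,len(k),'bobbin top centre',np.round(m,1),'rad %.1f'%rad,'z %.1f'%np.median(k[:,2]),'tilt deg',np.degrees(pl[:2]).round(1))
E
python3 go.py 0 -86 137 0; python3 bob.py
```

```text
t 18.38 stand mm [1.000e-01 3.270e+01 1.367e+02] tool-y yaw 0.0 q [ 0.3   0.79 -0.5   1.97  0.69  0.56 -0.38] F [0.4 1.9 0.5] M [0.3  0.01 0.03] open 0.46 ff 0.7
dp [-1.187e+02 -1.000e-01 -3.000e-01] twist [-0.  0.  0.]
scene 2931 bobbin top centre [ -2.9 -18.4] rad 67.8 z 168.4 tilt deg [-0.1  0. ]
side 3230 bobbin top centre [  2.2 -29.5] rad 60.7 z 169.3 tilt deg [0.2 0.2]
```

>>> step_arm --motion '[{"dp": [-5, 0, 0], "twist": [0, 0, 0], "hand": -0.1}, {"dp": [-10, 0, 0], "twist": [0, 0, 0], "hand": -0.1}, {"dp": [-15, 0, 0], "twist": [0, 0, 0], "hand": -0.1}, {"dp": [-20, 0, 0], "twist": [0, 0, 0], "hand": -0.1}, {"dp": [-25, 0, 0], "twist": [0, 0, 0], "hand": -0.1}]'

```text
clock: 19.1
tool_pos: [0.5293, -0.0688, 0.1368]
eef_rot: [0.593, 0.805, 0.0, 0.0]
contact_force: [-0.9, 2.7, 2.1]
opening: 0.451
finger_force: 1.6
```

>>> step_arm --motion '[{"dp": [-5, 0, 0], "twist": [0, 0, 0], "hand": -0.1}, {"dp": [-10, 0, 0], "twist": [0, 0, 0], "hand": -0.1}, {"dp": [-15, 0, 0], "twist": [0, 0, 0], "hand": -0.1}, {"dp": [-20, 0, 0], "twist": [0, 0, 0], "hand": -0.1}, {"dp": [-25, 0, 0], "twist": [0, 0, 0], "hand": -0.1}]'

```text
clock: 19.73
tool_pos: [0.5368, -0.0926, 0.1368]
eef_rot: [0.593, 0.805, 0.0, 0.0]
contact_force: [-1.6, 3.0, 2.8]
opening: 0.45
finger_force: 2.2
```

```bash
python3 go.py 0 -86 137 0; python3 bob.py
```

```text
t 19.73 stand mm [  0.2 -17.2 136.8] tool-y yaw 0.0 q [ 0.39  0.81 -0.52  1.9   0.69  0.61 -0.27] F [-0.7  3.4  2.8] M [ 0.51  0.11 -0.03] open 0.45 ff 2.2
dp [-68.8  -0.2  -0.2] twist [ 0. -0.  0.]
scene 3377 bobbin top centre [ -3.2 -68.8] rad 66.8 z 168.2 tilt deg [0.  0.5]
side 3749 bobbin top centre [ -2.5 -80.1] rad 58.0 z 169.0 tilt deg [0.2 0.6]
```

>>> step_arm --motion '[{"dp": [-5, 0, 0], "twist": [0, 0, 0], "hand": -0.1}, {"dp": [-10, 0, 0], "twist": [0, 0, 0], "hand": -0.1}, {"dp": [-15, 0, 0], "twist": [0, 0, 0], "hand": -0.1}, {"dp": [-20, 0, 0], "twist": [0, 0, 0], "hand": -0.1}, {"dp": [-25, 0, 0], "twist": [0, 0, 0], "hand": -0.1}]'

```text
clock: 20.45
tool_pos: [0.5441, -0.1168, 0.1366]
eef_rot: [0.593, 0.805, -0.0, -0.0]
contact_force: [-0.8, 1.4, 2.5]
opening: 0.453
finger_force: 2.0
```

>>> step_arm --motion '[{"dp": [-5, 0, 0], "twist": [0, 0, 0], "hand": -0.1}, {"dp": [-10, 0, 0], "twist": [0, 0, 0], "hand": -0.1}, {"dp": [-15, 0, 0], "twist": [0, 0, 0], "hand": -0.1}, {"dp": [-20, 0, 0], "twist": [0, 0, 0], "hand": -0.1}, {"dp": [-25, 0, 0], "twist": [0, 0, 0], "hand": -0.1}]'

```text
clock: 21.08
tool_pos: [0.5515, -0.1408, 0.1365]
eef_rot: [0.593, 0.805, -0.0, -0.0]
contact_force: [-0.0, 0.9, -0.4]
opening: 0.447
finger_force: 0.5
```

```bash
python3 go.py 0 -86 137 0; python3 bob.py
```

```text
t 21.07 stand mm [ -0.2 -67.6 136.5] tool-y yaw -0.0 q [ 0.48  0.84 -0.54  1.83  0.68  0.67 -0.16] F [ 0.3  0.9 -0.4] M [ 0.1  -0.03 -0.05] open 0.45 ff 0.5
dp [-18.4   0.2  -0.5] twist [-0.  0. -0.]
scene 3878 bobbin top centre [  -2.  -125.7] rad 60.3 z 166.7 tilt deg [-0.   0.1]
side 4311 bobbin top centre [  -1.1 -130.8] rad 57.6 z 167.3 tilt deg [0.1 0.2]
```

>>> step_arm --motion '[{"dp": [-4, 0, 0], "twist": [0, 0, 0], "hand": -0.1}, {"dp": [-8, 0, 0], "twist": [0, 0, 0], "hand": -0.1}, {"dp": [-11, 0, 0], "twist": [0, 0, 0], "hand": -0.1}, {"dp": [-13, 0, 0], "twist": [0, 0, 0], "hand": -0.1}, {"dp": [-14, 0, 0], "twist": [0, 0, 0], "hand": -0.1}]'

```text
clock: 21.8
tool_pos: [0.5557, -0.1536, 0.1367]
eef_rot: [0.593, 0.805, 0.0, 0.0]
contact_force: [-0.9, 1.5, 0.1]
opening: 0.451
finger_force: 0.6
```

>>> step_arm --motion '[{"dp": [-1, 0, 0], "twist": [0, 0, 0], "hand": -0.1}, {"dp": [-2, 0, 0], "twist": [0, 0, 0], "hand": -0.1}, {"dp": [-2, 0, 0], "twist": [0, 0, 0], "hand": -0.1}]'

```text
clock: 22.18
tool_pos: [0.5563, -0.1556, 0.1368]
eef_rot: [0.593, 0.805, -0.0, 0.0]
contact_force: [-0.9, 0.7, -0.0]
opening: 0.451
finger_force: 0.4
```

```bash
python3 go.py 0 -86 137 0; python3 bob.py
```

```text
t 22.18 stand mm [ 1.000e-01 -8.320e+01  1.368e+02] tool-y yaw -0.0 q [ 0.51  0.85 -0.55  1.8   0.67  0.68 -0.13] F [-0.6  0.9 -0. ] M [ 0.11 -0.04 -0.01] open 0.45 ff 0.4
dp [-2.8 -0.1 -0.2] twist [ 0.  0. -0.]
scene 4081 bobbin top centre [   0.2 -141. ] rad 59.2 z 166.6 tilt deg [-0.1 -0. ]
side 4481 bobbin top centre [  -1.1 -144.6] rad 57.4 z 167.3 tilt deg [0.2 0.1]
```

>>> step_arm --motion '[{"dp": [-1, 0, 0], "twist": [0, 0, 0], "hand": -0.1}, {"dp": [-2, 0, 0], "twist": [0, 0, 0], "hand": -0.1}, {"dp": [-2, 0, 0], "twist": [0, 0, 0], "hand": -0.1}]'

```text
clock: 22.65
tool_pos: [0.5569, -0.1575, 0.1367]
eef_rot: [0.593, 0.805, -0.0, 0.0]
contact_force: [0.2, 1.2, 0.3]
opening: 0.447
finger_force: 0.5
```

>>> step_arm --motion '[{"dp": [-0.6, 0, 0], "twist": [0, 0, 0], "hand": -0.1}, {"dp": [-1.2, 0, 0], "twist": [0, 0, 0], "hand": -0.1}]'

```text
clock: 22.9
tool_pos: [0.5572, -0.1585, 0.1367]
eef_rot: [0.593, 0.805, 0.0, 0.0]
contact_force: [0.2, 2.5, -0.2]
opening: 0.452
finger_force: 0.6
```

```bash
python3 go.py 0 -86 137 0; python3 bob.py
```

```text
t 22.90 stand mm [ 1.000e-01 -8.620e+01  1.367e+02] tool-y yaw 0.0 q [ 0.51  0.85 -0.55  1.8   0.67  0.69 -0.12] F [ 0.9  2.3 -0.2] M [ 0.18 -0.01  0.03] open 0.45 ff 0.6
dp [ 0.2 -0.1 -0.3] twist [0. 0. 0.]
scene 4107 bobbin top centre [   0.6 -146.5] rad 57.6 z 166.6 tilt deg [-0.1  0. ]
side 4535 bobbin top centre [  -1.  -147.8] rad 57.3 z 167.3 tilt deg [0.2 0.1]
```

Contact is near, so I'll advance in half-millimetre steps and watch the force.

>>> step_arm --motion '[{"dp": [-0.5, 0, 0], "twist": [0, 0, 0], "hand": -0.1}, {"dp": [-0.8, 0, 0], "twist": [0, 0, 0], "hand": -0.1}, {"dp": [-0.8, 0, 0], "twist": [0, 0, 0], "hand": -0.1}]'

```text
clock: 23.38
tool_pos: [0.5574, -0.159, 0.1367]
eef_rot: [0.593, 0.805, 0.0, -0.0]
contact_force: [-0.3, 2.3, -0.3]
opening: 0.449
finger_force: 1.0
```

```bash
python3 go.py; python3 bob.py
```

```text
t 23.38 stand mm [ 1.000e-01 -8.680e+01  1.367e+02] tool-y yaw 0.0 q [ 0.51  0.85 -0.55  1.8   0.67  0.69 -0.12] F [ 0.4  2.3 -0.3] M [0.36 0.04 0.06] open 0.45 ff 1.0
scene 4115 bobbin top centre [   0.8 -146.7] rad 57.4 z 166.6 tilt deg [-0.  0.]
side 4527 bobbin top centre [  -1.1 -149. ] rad 57.3 z 167.3 tilt deg [0.2 0.1]
```

>>> step_arm --motion '[{"dp": [-0.5, 0, 0], "twist": [0, 0, 0], "hand": -0.1}, {"dp": [-0.8, 0, 0], "twist": [0, 0, 0], "hand": -0.1}, {"dp": [-0.8, 0, 0], "twist": [0, 0, 0], "hand": -0.1}]'

```text
clock: 23.85
tool_pos: [0.5576, -0.1594, 0.1368]
eef_rot: [0.593, 0.806, 0.0, -0.0]
contact_force: [-1.8, 4.0, 1.2]
opening: 0.454
finger_force: 2.2
```

```bash
python3 go.py; python3 bob.py
```

```text
t 23.85 stand mm [ 1.000e-01 -8.720e+01  1.368e+02] tool-y yaw 0.0 q [ 0.51  0.85 -0.55  1.8   0.67  0.69 -0.12] F [-0.6  4.3  1.2] M [ 0.64  0.17 -0.03] open 0.45 ff 2.2
scene 4110 bobbin top centre [   0.  -147.6] rad 57.5 z 166.6 tilt deg [-0.   0.1]
side 4539 bobbin top centre [-1.000e-01 -1.481e+02] rad 58.1 z 167.3 tilt deg [0.1 0.2]
```

The force rose to 4.3 N, the tool lags its command and the bobbin has stopped, so it's against the fence. I'll back off gently along y, then go up.

>>> step_arm --motion '[{"dp": [3, 0, 0], "twist": [0, 0, 0], "hand": -0.1}, {"dp": [15, 0, 0], "twist": [0, 0, 0], "hand": -0.1}, {"dp": [35, 0, 0], "twist": [0, 0, 0], "hand": -0.1}, {"dp": [50, 0, -20], "twist": [0, 0, 0], "hand": -0.1}, {"dp": [50, 0, -70], "twist": [0, 0, 0], "hand": -0.1}]'

```text
clock: 24.58
tool_pos: [0.5414, -0.1105, 0.2071]
eef_rot: [0.591, 0.806, -0.001, -0.002]
contact_force: [1.4, -0.1, 0.4]
opening: 0.446
finger_force: 0.0
```

>>> step_arm --motion '[{"dp": [0, 0, -50], "twist": [0, 0, 0], "hand": -0.1}, {"dp": [0, 0, -80], "twist": [0, 0, 0], "hand": -0.1}, {"dp": [0, 0, -80], "twist": [0, 0, 0], "hand": -0.1}]'

```text
clock: 24.95
tool_pos: [0.5443, -0.1118, 0.2903]
eef_rot: [0.593, 0.805, 0.001, 0.003]
contact_force: [-1.0, -0.5, -0.3]
opening: 0.448
finger_force: 0.0
```

```bash
python3 go.py; python3 bob.py; python3 - <<'E'
from h import *
d,T=cam('scene'); d2,_=cam('side')
im=np.vstack([d['pixels'][80:380,100:500],d2['pixels'][100:400,150:550]]); cv2.imwrite('pics/f.png',im[:,:,::-1])
for c,d in(('scene',d),):
  for t in ['oil_bottle','sauce_bottle','relish_jar','lift']:
    for x in r.search_frame(c,t)[:1]: print(t,(T[:3,:3]@x['at']+T[:3,3]).round(3))
S=np.array([.5315,-.0762,0]); Rz=R.from_euler('z',np.deg2rad(17.3))
# fence front face & bobbin edge near top of fence
P=Rz.inv().apply(cloud(d,T).reshape(-1,3)-S)*1000
k=P[(abs(P[:,0])<70)&(P[:,1]<-195)&(P[:,1]>-230)&(P[:,2]>140)&(P[:,2]<152)]; print('fence top y range',np.percentile(k[:,1],[2,50,98]).round(1),np.median(k[:,2]).round(1))
E
```

```text
t 24.95 stand mm [  1.6 -37.8 290.3] tool-y yaw 0.0 q [ 0.53  0.63 -0.69  1.73  0.48  0.95 -0.05] F [-1.1 -0.2 -0.3] M [-0.06 -0.12 -0.02] open 0.45 ff 0.0
scene 4373 bobbin top centre [   0.7 -147. ] rad 57.6 z 166.6 tilt deg [-0.1 -0. ]
side 4721 bobbin top centre [  -1.2 -147.8] rad 57.6 z 167.2 tilt deg [0.1 0.1]
oil_bottle [0.642 0.088 0.095]
sauce_bottle [ 0.674 -0.049  0.097]
relish_jar [ 0.733 -0.192  0.084]
lift [ 0.53  -0.074  0.11 ]
fence top y range [-214.4 -210.5 -204.7] 146.4
```

View pics/f.png

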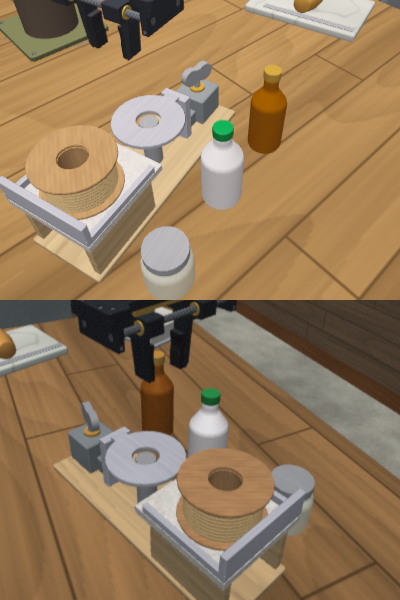

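The upper crop shows the bobbin upright on the shelf at (72,165), between the rails and touching the fence. The lower crop shows the same at (225,500), with the deck raised and the bottles and jar where they were. Handing in.

```bash
python3 -c "
from plant import r
print(r.finish_job())"
```

```text
the job is handed in; nothing more can be done
None
```

I wound the key to its felt stop with one regrip and pushed the bobbin, upright, between the rails to the end fence with about 4 N. The bottles and jar stayed put, and I handed in at about 25 s of the 72 s limit (no verdict shown).

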